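# Check in wax blocks in cutting order

### The job

Check in the wax blocks on the dock in cutting order: with the fingertips press lightly on the large block until its seat has gone fully down, then do the same with the round block, then with the long narrow one. Leave the small rectangular block up, do not lift or shove any block, and leave everything lying around undisturbed.

Things in the scene. Friction and masses are not known exactly. Their poses are not given: they have to be found in the camera images.
- dock: Block check-in dock, fixed: a low grey housing 240 (x) x 210 (y) x 30 mm high, its turn about z varies. Origin: centre of its underside, z up. It carries four black seats, trays 64 (x) x 88 (y) mm with a 3 mm rim, centred at dock x -55 or +25 mm, y -50 or +50 mm, each holding one wax block.
- seats (a point): Point midway between the four seats, at the height of their floors at the start: 44 mm above the table (dock x -15, y 0 mm). Pressed on, a seat gives way at about 4 N, sinks straight down 8 mm onto a slightly yielding rubber stop and stays where it is left; nothing raises it again. It counts as down when more than 6 mm lower.
- large_block: The large wax block: off-white wax on a pale grey rectangular base, 52 (x) x 75 (y) x 18 mm high, flat top (wax face 44 x 67 mm), about 75 g, loose; sits on one of the dock's four seats (which one varies). Origin: centre of its underside, z up.
- round_block: The round wax block: a wax disc 32 mm in diameter on a round base 38 mm in diameter, 20 mm high in all, flat top, about 30 g, loose; sits on one of the dock's four seats (which one varies). Origin: centre of its underside, z up.
- strip_block: The long narrow wax block: 18 (x) x 64 (y) x 18 mm high, flat top (wax face 16 x 62 mm), about 30 g, loose; sits on one of the dock's four seats (which one varies). Origin: centre of its underside, z up.
- small_block: The small rectangular wax block, to be left alone: 28 (x) x 40 (y) x 18 mm high, about 25 g, loose; sits on one of the dock's four seats (which one varies). Origin: centre of its underside, z up.
- cassette: Empty grey cassette, 28 x 40 x 6 mm, loose, lying on the dock's housing along its far (dock +x) edge. Bystander. Origin: centre of its underside.
- brush: Small brush with wooden handle, 102 mm long along its y, 8 mm thick, loose, lying on the dock's housing along its far edge. Bystander. Origin: at the handle, underside.
- forceps: Steel forceps, 115 mm long along x, 6 mm high, lying on the table at the dock's left (+y) side. Bystander. Origin: its middle, underside.
- marker: Marker pen, 130 mm long along x, 13 mm thick, lying on the table at the dock's right (-y) side. Bystander. Origin: near its middle, underside.
- jar: Amber jar, 60 mm in diameter, 85 mm high, standing on the table to the right. Bystander. Origin: centre of its underside.
- slide_box: Slide box, grey with a black lid, 85 x 100 x 42 mm, standing on the table to the left. Bystander. Origin: centre of its underside.

How it is judged:
By the outcome, as a careful person would: the job done as asked, in the order asked, and still so for the second after the job is handed in, with the robot touching nothing.
It also fails if it takes over 48 s, if anything falls off the work surface, if the arm or the gripper's body presses on something with over 40 N, if the wrist force passes 120 N, or if a joint passes its speed limit or range.

### The arm

A 7-joint arm with a two-finger parallel gripper is mounted at the origin on the work surface. World frame = base frame: x ahead of the robot, y to its left, z up, the work surface at z = 0. Lengths are in m, angles in rad, forces in N, time in s.
With the tool pointing down it reaches from about 0.425 to 0.825 m from the base axis. Payload 3.6 kg.
Tool frame: the origin (TCP) lies between the finger pads; the fingertips stand robot.tip_extent ahead of it and the grasp point (between the pads) lies 2 mm behind it (robot.tip_extent is the distance from the TCP to the fingertips, in m); z points along the fingers, y is the line along which they close (so a half turn about z gives the same grasp; the last joint's range is limited). The gripper opens to 93 mm and grips with 3 to 60 N. Pads are 15 mm wide; open, the fingers measure 128 mm over their backs; the gripper's body (75 mm by 188 mm) begins 65 mm behind the grasp point.
Start: joints at [1.218, 0.615, -0.013, 1.423, 0.008, 1.103, -0.04], TCP at [0.208, -0.616, 0.236] pointing down, gripper open.
Joint ranges: [-3.12, 3.12], [-0.3, 2.06], [-1.34, 1.32], [0.26, 2.42], [-1.36, 4.5], [0.01, 1.98], [-2.84, 2.84]. Speed limits (rad/s): [2.79, 2.79, 3.14, 3.14, 3.14, 3.14, 3.14].

### API

Orientations are given as a unit quaternion [w, x, y, z].
In Python, from cell import robot, eyes gives the robot as it stands.
- The arm moves only by the tool jog_arm, never from a script. Its argument "steps" is a list of rows, each an object with "dr": the turn, a rotation vector about the tool's x, y, z in units of 5 degrees (1.0 is 5 degrees), a list of three; "slide": the shift along the tool's x, y, z in units of 30 mm (1.0 is 30 mm), a list of three; "gripper": the opening, from 0 (shut) to 1 (fully open). A call has 1 to 5 rows; each row shifts and turns the commanded pose from where the row before left it, along the tool's axes as they then stand; what a row does not reach is not made up. A row lasts 1/8 s, in which the tool goes at most 62.5 mm and 10.7 degrees, less where a joint would pass 70% of its speed; a pose out of reach is approached as far as the arm can. A call is refused whole if a number of a shift passes 1 or a number of a turn 1, either way. A call with a gripper value outside its range is refused whole. The fingers move at their own pace and stop on an object; "newtons" is the grip in N (left out, the last holds). Time passes only in rows, so rows that do not move let the fingers close. It gives the time, the measured TCP pose, the force, the opening and the grip force at its end, in the units of the state.
- robot.get_obs(): the state, without advancing time (a new reading comes with each control period).
- eyes.read_camera(name): name is "side" or "top" or "wrist"; returns the picture (480x640x3 uint8, red, green, blue); there is no depth.
- eyes.camera_model(name): a dict with "vfov" (degrees; the focal length in pixels is half the picture's height over the tangent of half this angle, whatever the lens; pixels are square), "cx", "cy" (the principal point, pixels), "pose" (4x4, takes a point from camera to world coordinates). Camera axes: x right, y down, z forward; pixel columns grow to the right and rows downward; lengths in m; the calibration is good to about 2 mm. A picture is of the moment at which its call begins: read the wrist's pose just before it. camera_model takes no time and is no camera call; for the wrist camera it gives the pose at the moment of the call.
- robot.hand_in(): hands the job in; it is judged then, once.
The state is a dict: "time_s": time; "joint_positions": joint angles; "dq": joint speeds; "joint_efforts": joint torques, N m; "position": TCP position; "ee_rot": TCP orientation; "ft_force": force on the tool from outside, world axes, zero at the start; "torque": the same for the moment, N m; "grip_width": finger opening in m; "finger_force": force on a finger pad.
Only numpy, scipy, OpenCV 4.12 (cv2) and the standard library are available. Lean on these libraries where they do the work, as an engineer would, in place of code of your own. Each camera call takes 0.05 s, during which the arm holds its last target. There are 200 camera calls.

## Working session

There is one attempt and no reset: what is moved stays moved. The work goes in short steps, Python scripts to look and compute and a tool call to move; the robot and the scene stay as the last step left them, time stands still between calls to the robot, and variables do not carry over. Pictures are saved under pics/ and viewed, at most 10 in all, crops included, and the job is handed in when it is done.

Besides the shell and the picture viewer there is one more tool, called after ">>>" by a JSON object that holds its "api" and its "payload", one argument or row to a line. jog_arm: Moves the arm, as the interface text tells. Its arguments: {"type":"object","properties":{"steps":{"type":"array"},"newtons":{"type":"number"}},"required":["steps"]}

```bash
mkdir -p pics; python3 - <<'E'
from cell import robot, eyes
import cv2,numpy as np
o=robot.get_obs();print(o, robot.tip_extent)
for n in("top","side"):
    cv2.imwrite(f"pics/{n}0.png",eyes.read_camera(n)[:,:,::-1])
    m=eyes.camera_model(n);print(n,m)
E
```

```text
{'time_s': 0.0, 'joint_positions': array([ 1.21849811,  0.61589941, -0.01260737,  1.42486874,  0.00809958,
        1.10339213, -0.04036773]), 'dq': array([ 9.16561960e-04, -4.13882438e-04,  5.69854755e-04,  9.39550841e-04,
        6.16408694e-04, -1.57539233e-03,  8.14897974e-05]), 'joint_efforts': array([-6.55497624e-04, -4.58939731e+01,  2.08691522e-01, -1.65742743e+01,
       -6.10440667e-02,  2.04422936e-02,  2.36625765e-04]), 'position': array([ 0.2078116 , -0.61510803,  0.23450399]), 'ee_rot': array([-1.23862885e-03,  9.86753090e-01,  1.62224397e-01, -2.23980907e-04]), 'ft_force': array([ 0.25825184, -0.03081182,  0.39359993]), 'torque': array([ 0.01744992, -0.00431711,  0.02898291]), 'finger_force': 0.0, 'grip_width': 0.09305547118771407} 0.017
top {'vfov': 46.33814975841155, 'cx': 331.7674734656706, 'cy': 235.53500538194734, 'pose': array([[-0.02251486, -0.97523938,  0.22000281,  0.29374415],
       [-0.99972245,  0.02348914,  0.00181327, -0.00183416],
       [-0.00693605, -0.21990092, -0.97549755,  1.4061428 ],
       [ 0.        ,  0.        ,  0.        ,  1.        ]])}
side {'vfov': 55.060332200942334, 'cx': 311.5840401465608, 'cy': 240.51507685488014, 'pose': array([[-0.88025356, -0.32057685,  0.34983445,  0.25075757],
       [-0.47444127,  0.60657483, -0.63794393,  0.61790643],
       [-0.00769071, -0.72752832, -0.68603454,  0.74380512],
       [ 0.        ,  0.        ,  0.        ,  1.        ]])}
```

View pics/top0.png

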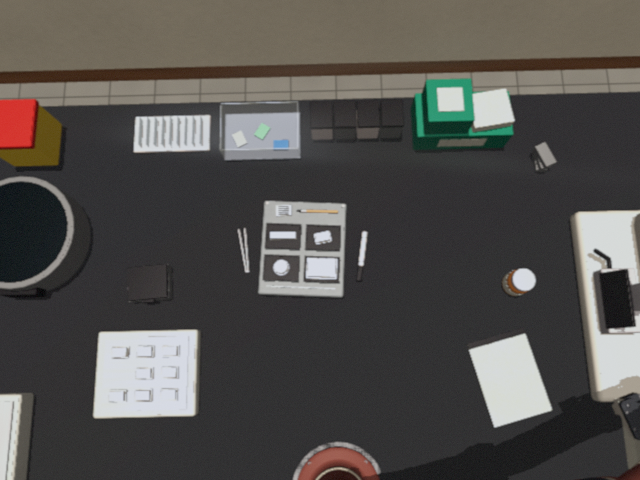

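```bash
cat > h.py <<'E'
from cell import robot, eyes
import cv2,numpy as np
from scipy.spatial.transform import Rotation as R
def ray(n,px,z,m=None):
    m=m or eyes.camera_model(n);f=240/np.tan(np.radians(m["vfov"]/2));P=m["pose"]
    px=np.atleast_2d(np.asarray(px,float))
    d=np.c_[(px[:,0]-m["cx"])/f,(px[:,1]-m["cy"])/f,np.ones(len(px))]@P[:3,:3].T
    return (P[:3,3]+d*((z-P[2,3])/d[:,2])[:,None])[:,:2]
def blobs(n,img,roi,thr,z,amin=30,m=None):
    x0,y0,x1,y1=roi;g=img[y0:y1,x0:x1].min(2)
    for c in cv2.findContours((g>thr).astype(np.uint8),cv2.RETR_EXTERNAL,cv2.CHAIN_APPROX_NONE)[0]:
        if cv2.contourArea(c)<amin: continue
        p=c[:,0]+[x0,y0];w=ray(n,p,z,m)
        r=cv2.minAreaRect((w*1000).astype(np.float32));print(p.mean(0).round(1),"mm",np.round(r[0],1),np.round(r[1],1),round(r[2],1))
def target(x,y,z,yaw):  # shift/turn in tool axes, units; tool x at yaw, z down
    o=robot.get_obs();q=R.from_quat(np.roll(o["ee_rot"],-1));M=R.from_matrix(np.c_[[np.cos(yaw),np.sin(yaw),0],[np.sin(yaw),-np.cos(yaw),0],[0,0,-1]])
    d=np.array([x,y,z])-o["position"]
    print("t",o["time_s"],"pos",o["position"].round(4),"F",o["ft_force"].round(1),"slide(tool now)",(q.inv().apply(d)/.03).round(2),"slide(target frame)",(M.inv().apply(d)/.03).round(2),"dr",(np.degrees((q.inv()*M).as_rotvec())/5).round(2))
E
python3 - <<'E'
from h import *
t=cv2.imread("pics/top0.png");
for thr in(150,190): print(thr);blobs("top",t,(262,222,346,288),thr,.062)
x=cv2.resize(t[190:310,230:380],None,fx=5,fy=5,interpolation=cv2.INTER_CUBIC);cv2.imwrite("pics/topc.png",x[:600])
for k,p in dict(tl=(265,202),tr=(347,204),br=(344,297),bl=(259,294)).items(): print(k,ray("top",p,.03)*1000)
E
```

```text
150
[280.7 266.9] mm [521.6 126.9] [36.5 34.4] 88.6
[282.5 234.6] mm [601.2 121.8] [61.8 15.1] 88.6
[294.4 253.2] mm [552.2  72.2] [201.2 161.4] 88.6
190
[280.1 266. ] mm [524.  127.7] [30.1 30.9] 70.2
[321.6 268. ] mm [516.6  28.4] [71.6 49.6] 84.9
[282.4 234.5] mm [602.5 123. ] [59.3 12.6] 88.6
[322.3 236.3] mm [595.8  24.6] [21.7 37.5] 10.1
tl [[695.91715371 169.10082239]]
tr [[685.4948615  -39.92233923]]
br [[448.76779022 -25.81106969]]
bl [[461.0190924  183.00364673]]
```

```bash
python3 - <<'E'
from h import *
target(.45,0,.15,0)
E
```

```text
t 0.1 pos [ 0.2078 -0.6152  0.2346] F [-0.3  1.  -0.5] slide(tool now) [ 14.21 -16.84   2.86] slide(target frame) [  8.07 -20.51   2.82] dr [-0.03  0.    3.73]
```

View pics/topc.png

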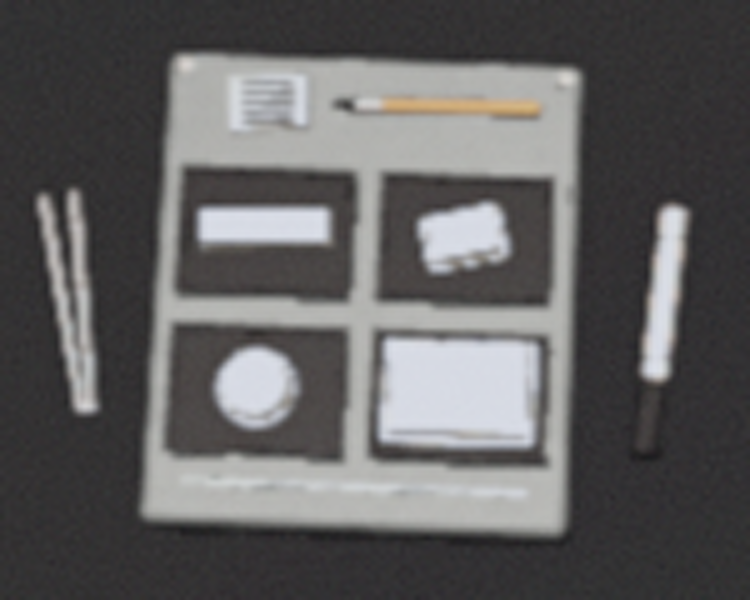

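View pics/side0.png

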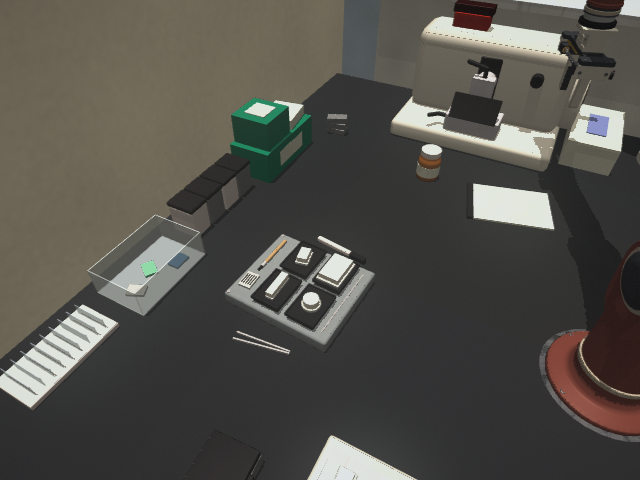

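>>> {"api": "jog_arm", "payload": {
  "steps": [
    {"dr":[0,0,0],"slide":[1,-1,0],"gripper":0},
    {"dr":[0,0,0],"slide":[1,-1,0],"gripper":0},
    {"dr":[0,0,0],"slide":[1,-1,0],"gripper":0},
    {"dr":[0,0,0],"slide":[1,-1,0],"gripper":0},
    {"dr":[0,0,0],"slide":[1,-1,0],"gripper":0}
  ]
}}

```text
time_s: 0.72
position: [0.3025, -0.4241, 0.2353]
ee_rot: [-0.0, 0.987, 0.162, -0.0]
ft_force: [1.0, 0.1, -0.8]
grip_width: 0.0478
finger_force: 0.0
```

>>> {"api": "jog_arm", "payload": {
  "steps": [
    {"dr":[0,0,0],"slide":[1,-1,0],"gripper":0},
    {"dr":[0,0,0],"slide":[1,-1,0],"gripper":0},
    {"dr":[0,0,0],"slide":[1,-1,0],"gripper":0},
    {"dr":[0,0,0],"slide":[1,-1,0],"gripper":0},
    {"dr":[0,0,0],"slide":[1,-1,0],"gripper":0}
  ]
}}

```text
time_s: 1.35
position: [0.3965, -0.2342, 0.2355]
ee_rot: [-0.0, 0.987, 0.162, -0.0]
ft_force: [0.9, -0.3, 0.2]
grip_width: 0.0013
finger_force: 0.0
```

>>> {"api": "jog_arm", "payload": {
  "steps": [
    {"dr":[0,0,1],"slide":[0,0,0],"gripper":0},
    {"dr":[0,0,1],"slide":[0,0,0],"gripper":0},
    {"dr":[0,0,1],"slide":[0,0,0],"gripper":0},
    {"dr":[0,0,1],"slide":[0,0,0],"gripper":0},
    {"dr":[0,0,0.4],"slide":[0,0,0],"gripper":0}
  ]
}}

```text
time_s: 1.98
position: [0.396, -0.2353, 0.2354]
ee_rot: [-0.0, 1.0, -0.029, -0.0]
ft_force: [-0.6, 0.2, -0.0]
grip_width: 0.0002
finger_force: 0.0
```

```bash
python3 - <<'E'
from h import *
target(.517,.028,.13,-.06)
E
```

```text
t 1.975 pos [ 0.396  -0.2353  0.2354] F [-0.6  0.2 -0. ] slide(tool now) [ 3.51 -9.    3.51] slide(target frame) [ 3.5  -9.    3.51] dr [-0.    0.01  0.01]
```

>>> {"api": "jog_arm", "payload": {
  "steps": [
    {"dr":[0,0,0],"slide":[0.4,-1,0],"gripper":0},
    {"dr":[0,0,0],"slide":[0.4,-1,0],"gripper":0},
    {"dr":[0,0,0],"slide":[0.4,-1,0],"gripper":0},
    {"dr":[0,0,0],"slide":[0.4,-1,0],"gripper":0},
    {"dr":[0,0,0],"slide":[0.4,-1,0],"gripper":0}
  ]
}}

```text
time_s: 2.6
position: [0.4651, -0.0883, 0.2355]
ee_rot: [-0.0, 1.0, -0.029, -0.0]
ft_force: [0.7, -0.3, 0.1]
grip_width: 0.0006
finger_force: 0.0
```

>>> {"api": "jog_arm", "payload": {
  "steps": [
    {"dr":[0,0,0],"slide":[0.4,-1,0],"gripper":0},
    {"dr":[0,0,0],"slide":[0.4,-1,0],"gripper":0},
    {"dr":[0,0,0],"slide":[0.4,-1,0],"gripper":0},
    {"dr":[0,0,0],"slide":[0.3,-1,0],"gripper":0},
    {"dr":[0,0,0],"slide":[0,0,0],"gripper":0}
  ]
}}

```text
time_s: 3.22
position: [0.517, 0.0309, 0.2354]
ee_rot: [-0.001, 1.0, -0.026, -0.0]
ft_force: [0.3, 0.4, 0.8]
grip_width: 0.0005
finger_force: 0.0
```

```bash
python3 - <<'E'
from h import *
target(.517,.028,.1,-.06)
m=eyes.camera_model("wrist");i=eyes.read_camera("wrist")[:,:,::-1];cv2.imwrite("pics/w0.png",i)
blobs("wrist",i,(0,0,640,480),170,.062,800,m)
target(.517,.028,.1,-.06)
E
```

```text
t 3.225 pos [0.517  0.0309 0.2354] F [0.3 0.4 0.8] slide(tool now) [0.01 0.1  4.51] slide(target frame) [0.01 0.1  4.51] dr [-0.02  0.    0.09]
[ 55.4 412.1] mm [329.3 330.8] [44.  57.7] 88.2
[218.4 264.1] mm [486.4 133. ] [70.7 22.6] 85.9
[224.3 221.6] mm [526.6 123.5] [38.7 36.5] 87.0
[328.7 219.6] mm [523.  27.] [72.8 49.4] 86.8
[217.8 133.1] mm [603.7 118.9] [65.8 16.6] 89.3
[430.1 152.2] mm [577.4 -63.2] [10.4 76.7] 81.1
[277.5 116.4] mm [609.9  67. ] [186.7 150.5] 86.4
t 3.275 pos [0.5165 0.0285 0.2353] F [-0.5 -0.5 -0. ] slide(tool now) [0.02 0.02 4.51] slide(target frame) [0.02 0.02 4.51] dr [0.   0.01 0.05]
```

View pics/w0.png

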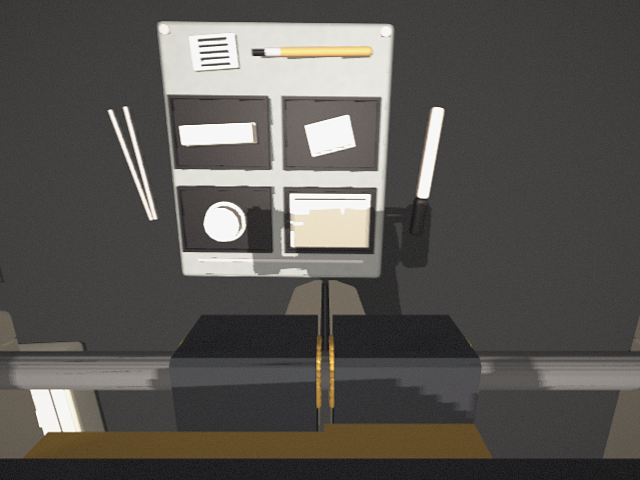

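>>> {"api": "jog_arm", "payload": {
  "steps": [
    {"dr":[0,0,0],"slide":[0.1,0,1],"gripper":0},
    {"dr":[0,0,0],"slide":[0,0,1],"gripper":0},
    {"dr":[0,0,0],"slide":[0,0,1],"gripper":0},
    {"dr":[0,0,0],"slide":[0,0,1],"gripper":0},
    {"dr":[0,0,0],"slide":[0,0,0.7],"gripper":0}
  ]
}}

```text
time_s: 3.9
position: [0.5188, 0.0254, 0.0935]
ee_rot: [0.001, 1.0, -0.03, -0.001]
ft_force: [0.4, -0.1, 0.3]
grip_width: 0.0003
finger_force: 0.0
```

>>> {"api": "jog_arm", "payload": {
  "steps": [
    {"dr":[0,0,0],"slide":[0,0,0.1],"gripper":0},
    {"dr":[0,0,0],"slide":[0,0,0.1],"gripper":0},
    {"dr":[0,0,0],"slide":[0,0,0.1],"gripper":0},
    {"dr":[0,0,0],"slide":[0,0,0.1],"gripper":0},
    {"dr":[0,0,0],"slide":[0,0,0.1],"gripper":0}
  ]
}}

```text
time_s: 4.53
position: [0.5199, 0.0278, 0.0798]
ee_rot: [-0.0, 1.0, -0.029, 0.0]
ft_force: [-0.4, -0.6, 0.6]
grip_width: 0.0006
finger_force: 0.0
```

>>> {"api": "jog_arm", "payload": {
  "steps": [
    {"dr":[0,0,0],"slide":[0,0,0.05],"gripper":0},
    {"dr":[0,0,0],"slide":[0,0,0.05],"gripper":0},
    {"dr":[0,0,0],"slide":[0,0,0.05],"gripper":0}
  ]
}}

```text
time_s: 4.9
position: [0.5199, 0.0278, 0.0754]
ee_rot: [-0.0, 1.0, -0.029, 0.0]
ft_force: [-0.1, 0.2, 3.6]
grip_width: 0.0003
finger_force: 1.7
```

>>> {"api": "jog_arm", "payload": {
  "steps": [
    {"dr":[0,0,0],"slide":[0,0,0.05],"gripper":0},
    {"dr":[0,0,0],"slide":[0,0,0.05],"gripper":0}
  ]
}}

```text
time_s: 5.15
position: [0.5199, 0.0278, 0.0722]
ee_rot: [-0.0, 1.0, -0.029, 0.0]
ft_force: [-0.6, -0.2, 3.2]
grip_width: 0.0001
finger_force: 1.7
```

Sinking under about 4 N; continue until the force rises on the stop.

>>> {"api": "jog_arm", "payload": {
  "steps": [
    {"dr":[0,0,0],"slide":[0,0,0.05],"gripper":0}
  ]
}}

```text
time_s: 5.28
position: [0.5199, 0.0278, 0.0713]
ee_rot: [-0.0, 1.0, -0.029, 0.0]
ft_force: [-3.1, -0.6, 15.6]
grip_width: 0.0006
finger_force: 8.2
```

>>> {"api": "jog_arm", "payload": {
  "steps": [
    {"dr":[0,0,0],"slide":[0,0,0.03],"gripper":0}
  ]
}}

```text
time_s: 5.4
position: [0.5199, 0.0278, 0.0713]
ee_rot: [0.0, 1.0, -0.029, 0.0]
ft_force: [-3.9, -0.3, 19.2]
grip_width: 0.0007
finger_force: 9.8
```

>>> {"api": "jog_arm", "payload": {
  "steps": [
    {"dr":[0,0,0],"slide":[0,0,-0.1],"gripper":0},
    {"dr":[0,0,0],"slide":[0,0,-0.6],"gripper":0},
    {"dr":[0,0,0],"slide":[0,0,-1],"gripper":0},
    {"dr":[0,0,0],"slide":[0,0,-0.6],"gripper":0},
    {"dr":[0,0,0],"slide":[0,-1,0],"gripper":0}
  ]
}}

```text
time_s: 6.02
position: [0.5226, 0.055, 0.1398]
ee_rot: [0.001, 0.999, -0.032, 0.001]
ft_force: [0.5, -0.0, -0.2]
grip_width: 0.0006
finger_force: 0.0
```

>>> {"api": "jog_arm", "payload": {
  "steps": [
    {"dr":[0,0,0],"slide":[0,-1,0],"gripper":0},
    {"dr":[0,0,0],"slide":[0,-1,0],"gripper":0},
    {"dr":[0,0,0],"slide":[-0.1,-0.3,0],"gripper":0},
    {"dr":[0,0,0],"slide":[0,0,0],"gripper":0}
  ]
}}

```text
time_s: 6.52
position: [0.5219, 0.1265, 0.1383]
ee_rot: [0.0, 1.0, -0.029, -0.001]
ft_force: [-0.7, -1.4, 0.5]
grip_width: 0.0004
finger_force: 0.0
```

```bash
python3 - <<'E'
from h import *
target(.524,.126,.084,-.06)
m=eyes.camera_model("wrist");i=eyes.read_camera("wrist")[:,:,::-1];cv2.imwrite("pics/w1.png",i)
blobs("wrist",i,(0,0,640,300),190,.064,500,m)
j=eyes.read_camera("side")[:,:,::-1];cv2.imwrite("pics/s1.png",cv2.resize(j[200:380,200:420],None,fx=3,fy=3))
E
```

```text
t 6.525 pos [0.5219 0.1265 0.1383] F [-0.7 -1.4  0.5] slide(tool now) [0.07 0.01 1.81] slide(target frame) [0.07 0.01 1.81] dr [0.01 0.01 0.03]
[480.5 239.2] mm [523.7  31.4] [63.3 41.3] 86.6
[464.8 213.4] mm [545.2  35. ] [67.5 10.3] 86.6
[326.3 128.9] mm [604.1 121.1] [61.1 15.6] 89.4
[484.8 130.6] mm [597.7  27.9] [25.8 39.9] 10.7
[593.8 153.2] mm [579.3 -38.8] [ 8.5 71.1] 81.2
[316.8  14.8] mm [662.4 121.5] [19.2 35.4] 0.4
```

View pics/w1.png

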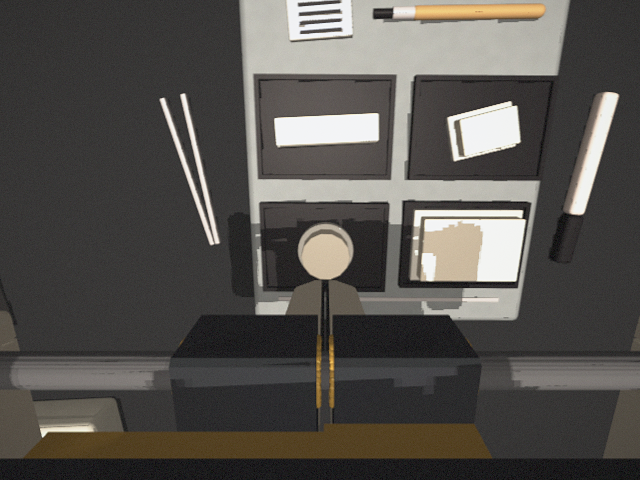

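View pics/s1.png

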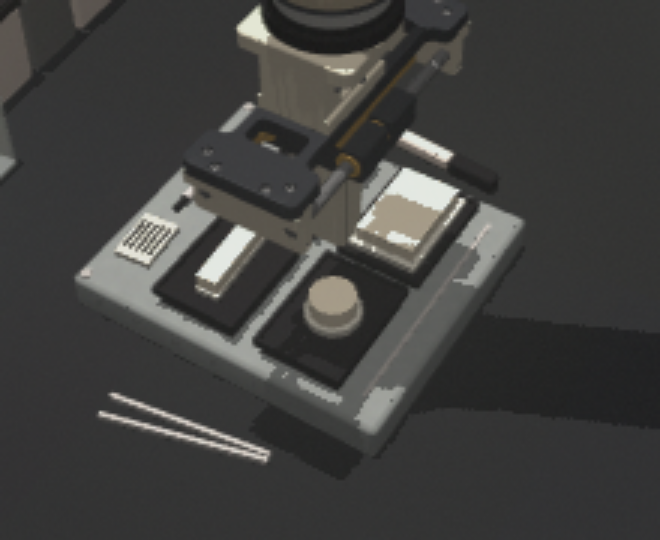

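```bash
python3 - <<'E'
from h import *
print(ray("wrist",[(325,256),(325,232),(325,279),(302,256),(350,256)],.064))
target(.524,.126,.084,-.06)
E
```

```text
[[0.52585609 0.12481607]
 [0.54193807 0.12383198]
 [0.50986362 0.12579468]
 [0.52678265 0.13977788]
 [0.52484872 0.10854928]]
t 6.625 pos [0.5224 0.1249 0.1385] F [ 0.6  0.7 -0.6] slide(tool now) [ 0.05 -0.04  1.82] slide(target frame) [ 0.05 -0.04  1.82] dr [ 0.02  0.01 -0.  ]
```

>>> {"api": "jog_arm", "payload": {
  "steps": [
    {"dr":[0,0,0],"slide":[0.1,0,0.9],"gripper":0},
    {"dr":[0,0,0],"slide":[0,0,0.8],"gripper":0},
    {"dr":[0,0,0],"slide":[0,0,0.05],"gripper":0},
    {"dr":[0,0,0],"slide":[0,0,0.05],"gripper":0}
  ]
}}

```text
time_s: 7.12
position: [0.5261, 0.1258, 0.0854]
ee_rot: [0.0, 1.0, -0.03, 0.001]
ft_force: [-0.4, -0.0, -0.4]
grip_width: 0.0002
finger_force: 0.0
```

>>> {"api": "jog_arm", "payload": {
  "steps": [
    {"dr":[0,0,0],"slide":[0,0,0.05],"gripper":0},
    {"dr":[0,0,0],"slide":[0,0,0.05],"gripper":0},
    {"dr":[0,0,0],"slide":[0,0,0.05],"gripper":0},
    {"dr":[0,0,0],"slide":[0,0,0.05],"gripper":0}
  ]
}}

```text
time_s: 7.62
position: [0.5258, 0.1266, 0.0793]
ee_rot: [-0.0, 1.0, -0.029, 0.0]
ft_force: [0.7, 0.2, 3.4]
grip_width: 0.0005
finger_force: 1.9
```

>>> {"api": "jog_arm", "payload": {
  "steps": [
    {"dr":[0,0,0],"slide":[0,0,0.05],"gripper":0},
    {"dr":[0,0,0],"slide":[0,0,0.05],"gripper":0}
  ]
}}

```text
time_s: 7.88
position: [0.5258, 0.1267, 0.076]
ee_rot: [-0.0, 1.0, -0.029, 0.0]
ft_force: [-1.0, 0.3, 4.8]
grip_width: 0.0009
finger_force: 2.0
```

>>> {"api": "jog_arm", "payload": {
  "steps": [
    {"dr":[0,0,0],"slide":[0,0,0.05],"gripper":0}
  ]
}}

```text
time_s: 8.0
position: [0.5258, 0.1266, 0.0744]
ee_rot: [-0.0, 1.0, -0.029, 0.0]
ft_force: [-0.9, -0.2, 4.5]
grip_width: 0.0006
finger_force: 2.0
```

>>> {"api": "jog_arm", "payload": {
  "steps": [
    {"dr":[0,0,0],"slide":[0,0,0.03],"gripper":0}
  ]
}}

```text
time_s: 8.12
position: [0.5258, 0.1267, 0.0734]
ee_rot: [-0.0, 1.0, -0.029, 0.0]
ft_force: [-0.7, 0.4, 3.4]
grip_width: 0.0007
finger_force: 2.0
```

>>> {"api": "jog_arm", "payload": {
  "steps": [
    {"dr":[0,0,0],"slide":[0,0,0.03],"gripper":0}
  ]
}}

```text
time_s: 8.25
position: [0.5259, 0.1267, 0.0733]
ee_rot: [-0.0, 1.0, -0.029, 0.0]
ft_force: [-1.9, 0.1, 13.9]
grip_width: 0.0004
finger_force: 6.9
```

>>> {"api": "jog_arm", "payload": {
  "steps": [
    {"dr":[0,0,0],"slide":[0,0,0.02],"gripper":0}
  ]
}}

```text
time_s: 8.38
position: [0.5258, 0.1267, 0.0733]
ee_rot: [-0.0, 1.0, -0.029, 0.0]
ft_force: [-2.5, -1.1, 16.4]
grip_width: 0.0005
finger_force: 8.0
```

>>> {"api": "jog_arm", "payload": {
  "steps": [
    {"dr":[0,0,0],"slide":[0,0,-0.1],"gripper":0},
    {"dr":[0,0,0],"slide":[0,0,-0.6],"gripper":0},
    {"dr":[0,0,0],"slide":[0,0,-1],"gripper":0},
    {"dr":[0,0,0],"slide":[0,0,-0.6],"gripper":0},
    {"dr":[0,0,0],"slide":[0.9,0,0],"gripper":0}
  ]
}}

```text
time_s: 9.0
position: [0.5515, 0.1257, 0.1418]
ee_rot: [-0.0, 1.0, -0.028, -0.0]
ft_force: [0.4, 0.3, -0.2]
grip_width: 0.0005
finger_force: 0.0
```

>>> {"api": "jog_arm", "payload": {
  "steps": [
    {"dr":[0,0,0],"slide":[0.9,0,0],"gripper":0},
    {"dr":[0,0,0],"slide":[0.7,0,0],"gripper":0},
    {"dr":[0,0,0],"slide":[0,0,0],"gripper":0}
  ]
}}

```text
time_s: 9.38
position: [0.6007, 0.1216, 0.1398]
ee_rot: [0.0, 1.0, -0.03, -0.0]
ft_force: [-0.1, -0.2, 0.4]
grip_width: 0.0008
finger_force: 0.0
```

```bash
python3 - <<'E'
from h import *
m=eyes.camera_model("wrist");i=eyes.read_camera("wrist")[:,:,::-1];cv2.imwrite("pics/w2.png",i)
blobs("wrist",i,(0,0,640,300),140,.062,500,m)
target(.603,.1205,.082,-.06)
E
```

```text
[325.2 255. ] mm [603.7 121.8] [61.2 15.7] 89.2
[473.4 255.7] mm [597.1  23.9] [22.5 33.7] 10.6
[571.9 251.1] mm [595.9 -40.9] [10.3 68.3] 81.1
[387.1 160.1] mm [657.2  76.1] [180.7  71.5] 86.5
t 9.425 pos [0.5995 0.122  0.1398] F [ 0.1  0.9 -0.3] slide(tool now) [0.12 0.04 1.93] slide(target frame) [0.12 0.04 1.93] dr [0.01 0.03 0.02]
```

View pics/w2.png

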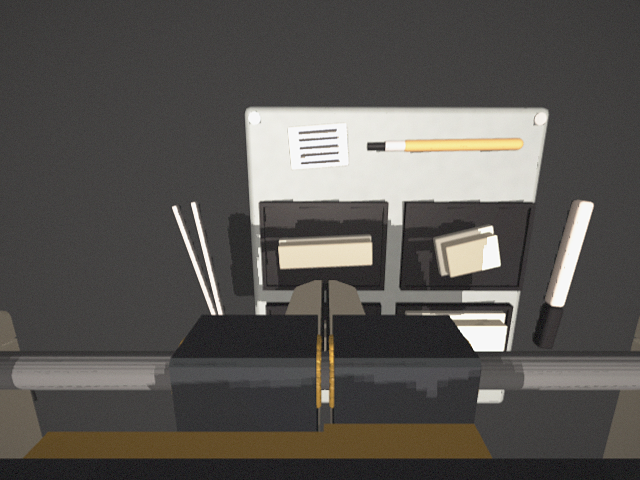

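>>> {"api": "jog_arm", "payload": {
  "steps": [
    {"dr":[0,0,0],"slide":[0.12,0,0.9],"gripper":0},
    {"dr":[0,0,0],"slide":[0,0,0.9],"gripper":0},
    {"dr":[0,0,0],"slide":[0,0,0.05],"gripper":0},
    {"dr":[0,0,0],"slide":[0,0,0.05],"gripper":0}
  ]
}}

```text
time_s: 9.93
position: [0.6038, 0.1224, 0.0846]
ee_rot: [-0.0, 1.0, -0.029, 0.0]
ft_force: [-0.8, 0.3, -0.3]
grip_width: 0.0007
finger_force: 0.0
```

>>> {"api": "jog_arm", "payload": {
  "steps": [
    {"dr":[0,0,0],"slide":[0,0,0.05],"gripper":0},
    {"dr":[0,0,0],"slide":[0,0,0.05],"gripper":0},
    {"dr":[0,0,0],"slide":[0,0,0.05],"gripper":0}
  ]
}}

```text
time_s: 10.3
position: [0.6042, 0.1221, 0.0798]
ee_rot: [-0.0, 1.0, -0.029, 0.0]
ft_force: [0.3, -0.3, 0.4]
grip_width: 0.0003
finger_force: 0.0
```

>>> {"api": "jog_arm", "payload": {
  "steps": [
    {"dr":[0,0,0],"slide":[0,0,0.05],"gripper":0},
    {"dr":[0,0,0],"slide":[0,0,0.05],"gripper":0}
  ]
}}

```text
time_s: 10.55
position: [0.6042, 0.1221, 0.0769]
ee_rot: [-0.0, 1.0, -0.029, 0.0]
ft_force: [-1.3, -0.8, 3.6]
grip_width: 0.0008
finger_force: 1.9
```

>>> {"api": "jog_arm", "payload": {
  "steps": [
    {"dr":[0,0,0],"slide":[0,0,0.05],"gripper":0},
    {"dr":[0,0,0],"slide":[0,0,0.05],"gripper":0},
    {"dr":[0,0,0],"slide":[0,0,0.05],"gripper":0}
  ]
}}

```text
time_s: 10.92
position: [0.6042, 0.122, 0.0719]
ee_rot: [-0.0, 1.0, -0.029, 0.0]
ft_force: [-0.6, -1.3, 3.3]
grip_width: 0.0006
finger_force: 2.0
```

>>> {"api": "jog_arm", "payload": {
  "steps": [
    {"dr":[0,0,0],"slide":[0,0,0.05],"gripper":0}
  ]
}}

```text
time_s: 11.05
position: [0.6042, 0.1221, 0.0713]
ee_rot: [-0.0, 1.0, -0.029, 0.0]
ft_force: [-3.3, -0.8, 14.6]
grip_width: 0.0006
finger_force: 7.4
```

On the stop. Retreat up and back for a clear final look.

>>> {"api": "jog_arm", "payload": {
  "steps": [
    {"dr":[0,0,0],"slide":[0,0,-0.1],"gripper":0},
    {"dr":[0,0,0],"slide":[0,0,-0.6],"gripper":0},
    {"dr":[0,0,0],"slide":[0,0,-1],"gripper":0},
    {"dr":[0,0,0],"slide":[0,0,-1],"gripper":0},
    {"dr":[0,0,0],"slide":[0,0,-1],"gripper":0}
  ]
}}

```text
time_s: 11.68
position: [0.604, 0.122, 0.183]
ee_rot: [-0.0, 1.0, -0.029, 0.0]
ft_force: [0.9, 0.3, -0.7]
grip_width: 0.0
finger_force: 0.0
```

>>> {"api": "jog_arm", "payload": {
  "steps": [
    {"dr":[0,0,0],"slide":[-1,0,-0.8],"gripper":0},
    {"dr":[0,0,0],"slide":[-1,0,-0.8],"gripper":0},
    {"dr":[0,0,0],"slide":[-1,0,0],"gripper":0},
    {"dr":[0,0,0],"slide":[-1,0,0],"gripper":0},
    {"dr":[0,0,0],"slide":[0,0,0],"gripper":0}
  ]
}}

```text
time_s: 12.3
position: [0.4824, 0.1293, 0.2303]
ee_rot: [-0.0, 1.0, -0.028, -0.0]
ft_force: [0.4, 0.6, -0.2]
grip_width: 0.0003
finger_force: 0.0
```

```bash
python3 - <<'E'
from h import *
i=eyes.read_camera("wrist")[:,:,::-1];j=eyes.read_camera("side")[:,:,::-1]
a=i[0:320,100:500];b=cv2.resize(j[210:370,210:390],(360,320),interpolation=cv2.INTER_CUBIC)
cv2.imwrite("pics/f.png",np.hstack([a,b]))
print(robot.get_obs()["position"])
E
```

```text
[0.48509312 0.12898871 0.23014136]
```

View pics/f.png

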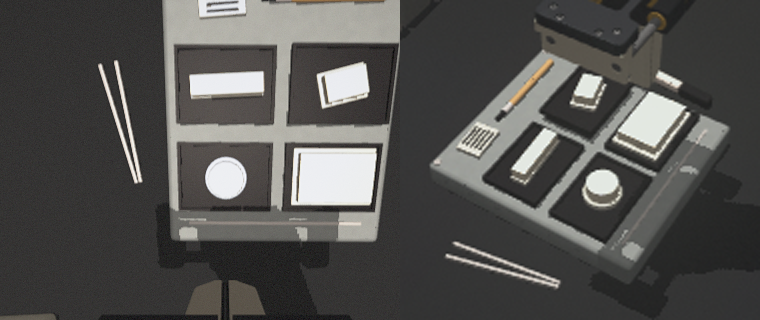

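The final view shows the blocks still in place and the small one still up. All three presses ended on the stop, about 8 mm down.

```bash
python3 -c "
from cell import robot
print(robot.hand_in())"
```

```text
the job is handed in; nothing more can be done
None
```

I pressed the large, round and long narrow blocks down to their stops in that order, left the small block up, saw nothing around them disturbed, and handed the job in at about 12.4 s; no verdict came back.

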